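# Gauge two yarn spools and jog the good one in front of the camera

## Robot

A 6-joint arm with a two-finger parallel gripper is mounted at the origin on the work surface. World frame = base frame: x ahead of the robot, y to its left, z up, the work surface at z = 0. Lengths are in mm, angles in rad, forces in N, time in s.
With the tool pointing down it reaches from about 400 to 925 mm from the base axis. Payload 12.5 kg.
Tool frame: the origin (TCP) lies at the very end of the fingers, on their centre line; the grasp point (between the pads) lies 19 mm behind it; z points along the fingers, y is the direction in which the jaws open and shut (so a half turn about z gives the same grasp; the last joint's range is limited). The gripper opens to 95 mm and grips with 3 to 60 N. Pads are 20 mm wide; open, the fingers measure 119 mm over their backs; the gripper's body (75 mm by 180 mm) begins 59 mm behind the grasp point.
Start: joints at [-1.244, 0.491, 1.559, -0, 1.092, -0.106], TCP at [262.158, -567.38, 214.661] pointing down, gripper open.
Joint ranges: [-3.1, 3.1], [-0.84, 2.19], [0.05, 2.79], [-1.13, 4.28], [0.06, 2.93], [-2.69, 2.69]. Speed limits (rad/s): [2.22, 2.22, 2.79, 3.14, 3.14, 3.14].

## Interface

Orientations are given as [roll, pitch, yaw] about the fixed x, y, z axes, in that order (R = Rz(yaw) Ry(pitch) Rx(roll)).
In Python, from cell import env gives the robot as it stands.
- The arm moves only by the shell command python3 -m pendant 'ROWS'. ROWS is JSON, a list that holds one entry, the list of rows, each a list of 5 numbers: the opening, from 0 (shut) to 1 (fully open), then the shift along the tool's x, y, z in m, then the turn about the tool's z in rad. A call has exactly 8 rows; each row is the pose to reach, as a shift and turn from the pose commanded when the call began, along the tool's axes at that moment; what a row does not reach only later rows make up. A row lasts 1/10 s, in which the tool goes at most 50 mm and 8.59 degrees, less where a joint would pass 70% of its speed; a pose out of reach is approached as far as the arm can. A call with a gripper value outside its range is refused whole. The fingers move at their own pace and stop on an object; the grip force is fixed at half the most. Time passes only in rows, so rows that repeat a pose let the fingers close, or fill a call up. It gives the time, the measured TCP pose, the force and the opening at its end, in the units of the state.
- env.state(): the state, without advancing time (a new reading comes with each control period).
- env.read_camera(name): name is "scene" or "top"; returns a dict with "image" (384x512x3 uint8, blue, green, red), "range_z" (384x512 float32, mm along the optical axis (not along the pixel's ray), 0 where there is no reading), "fx", "fy", "cx", "cy" (pixels), "rvec" (rotation vector, rad) and "tvec" (3), from world to camera coordinates, as OpenCV has them. Camera axes: x right, y down, z forward; pixel columns grow to the right and rows downward; lengths in mm; the calibration is good to about 2 mm. A picture is of the moment at which its call begins.
- env.job_done(): hands the job in, once; it reports no verdict.
The state is a dict: "t": time; "joints": joint angles; "qvel": joint speeds; "tau": joint torques, N m; "eef_pos": TCP position; "tcp_rot": TCP orientation; "ft_force": force on the tool from outside, world axes, zero at the start; "moment": the same for the moment, N m; "opening": opening from 0.0 (shut) to 1.0 (fully open).
Only numpy, scipy, OpenCV 4.12 (cv2) and the standard library are available. Lean on these libraries where they do the work, as an engineer would, in place of code of your own. Each camera call takes 0.05 s, during which the arm holds its last target. There are 200 camera calls.

## Task

One of the two small yarn spools has a crushed core: find the good one by lowering the green-handled plug gauge into the bores until it goes deep into one, then put the gauge back in its blue stand. Stand the good spool upright in the blue nest on the shuttle, let go, then hold the green jog button right down for three seconds in one go and release it, so that the shuttle stops with the spool in front of the camera. Leave the crushed spool standing where it is and do not disturb the other things on the bench.

Things in the scene. Friction and masses are not known exactly. Their poses are not given: they have to be found in the camera images.
- spool_p_center (a point): upright sample spool of gold yarn on a yellow tube, 96 mm tall; winding 56 mm diameter from 12 to 84 mm above its foot, tube ends 40 mm diameter; 0.2 to 0.45 kg. Site at its centre, 48 mm above its foot, z up. Bore mouth on top 22 mm wide. In one of the two spools (not told which) the bore is 22 mm throughout; in the other it narrows to 14 mm from 12 mm below the mouth and the gauge stops there.
- spool_q_center (a point): the second sample spool, outwardly the same as the first (see spool_p_center); exactly one of the two is crushed
- gauge_handle (a point): plug gauge standing upright in its stand. Site at the centre of its round green handle (30 mm diameter, 45 mm long). Below the handle a steel plug of 18 mm diameter and 45 mm length, its tip tapered over the last 6 mm to 11 mm; the tip is 67.5 mm below the point. z up along its axis. 0.12 kg.
- gauge_tip (a point): the lower end of the gauge's plug, on its axis
- stand_mouth (a point): blue gauge stand, a fixed block 64 x 64 x 55 mm with a 24 mm hole right through; point at the centre of the hole's mouth on its top (55 mm above the bench). The gauge's handle rests on this top with the plug in the hole.
- nest (a point): centre of the floor of the square blue nest on the shuttle, 39 mm above the bench: inside 66 x 66 mm, its walls rise 7 mm above this floor. x and y parallel to its walls, y is the way the shuttle goes. Spool stands within the walls.
- shuttle (a joint): travel of the shuttle in m along the station's y (away from its start); 0 at the loading end, 0.075 with the nest in front of the camera, end stop at 0.14. While the jog button is held down (more than about 5 mm) the shuttle runs by itself at about 25 mm/s; it is latched in steps of 8 mm when the button is up, so it may run on a few mm after release.
- jog (a joint): travel of the jog button in m, 0 up, 0.008 fully down (straight down); spring-loaded, 2 N to start and 6 N fully down; it comes back up by itself
- jog_top (a point): centre of the top of the green jog button, 36 mm diameter, facing up, 102 mm above the bench when up, on a yellow pillar 60 x 60 x 75 mm beside the guide
- bobbin1: loose full-size (others, fixed, stand behind it) bobbin of gold yarn, 76 mm diameter, 200 mm tall, origin at the centre of its underside; a bystander, not to be disturbed
- amber: brown glass bottle, 60 mm diameter, 150 mm tall, origin under its centre; a bystander
- beaker: clear glass beaker, 70 mm diameter, 85 mm tall, origin under its centre; a bystander
- tape: orange roll of tape lying flat, 84 mm diameter, 22 mm thick, origin under its centre; a bystander
- jar: small clear jar with a white cap, 52 mm diameter, 60 mm tall, origin under its centre; a bystander
Not all that is in view belongs to the job. There is more than one size of the part that bears gauge_handle; the job needs the smallest.

How it is judged:
By the outcome, as a careful person would: the job done as asked, in the order asked, and still so for the second after the job is handed in, with the robot touching nothing.
It also fails if it takes over 72 s, if anything falls off the work surface, if the arm or the gripper's body presses on something with over 40 N, if the wrist force passes 120 N, or if a joint passes its speed limit or range.

## Working session

There is one attempt and no reset: what is moved stays moved. The work goes in short steps, Python scripts to look and compute and a shell command to move; the robot and the scene stay as the last step left them, time stands still between calls to the robot, and variables do not carry over. Pictures are saved under pics/ and viewed, about 8 in all and at most 12, crops included, and the job is handed in when it is done.

```bash
mkdir -p pics; ls
cat > h.py <<'E'
import numpy as np,cv2
from cell import env
def cam(n):
    c=env.read_camera(n); c['R']=cv2.Rodrigues(np.array(c['rvec'],float))[0]; c['t']=np.array(c['tvec'],float).ravel(); return c
def ray(c,u,v,z):
    d=c['R'].T@np.array([(u-c['cx'])/c['fx'],(v-c['cy'])/c['fy'],1]); o=-c['R'].T@c['t']
    return o+d*(z-o[2])/d[2]
def cloud(c):
    v,u=np.mgrid[0:384,0:512]; Z=c['range_z']
    P=np.stack([(u-c['cx'])/c['fx']*Z,(v-c['cy'])/c['fy']*Z,Z],-1)
    return (P-c['t'])@c['R']
def proj(c,p):
    q=c['R']@np.array(p,float)+c['t']; return q[0]/q[2]*c['fx']+c['cx'],q[1]/q[2]*c['fy']+c['cy']
E
python3 - <<'E'
from h import *
for n in('scene','top'):
    c=cam(n); cv2.imwrite(f'pics/{n}0.png',cv2.resize(c['image'],None,fx=1.5,fy=1.5)); np.savez(f'{n}0.npz',**{k:np.array(x) for k,x in c.items()})
    print(n,-c['R'].T@c['t'],c['R'][2],c['fx'])
s=env.state();print({k:s[k] for k in('t','eef_pos','tcp_rot','ft_force','opening')})
E
```

```text
pics
scene [1393.46780154 -443.63587582  935.81254317] [-0.64759283  0.3503875  -0.67664772] 391.6317908512222
top [ 380.82195593  -17.68373683 1452.8700038 ] [ 0.14602669 -0.00257816 -0.98927729] 478.23305583987616
{'t': 0.1, 'eef_pos': array([ 262.07574771, -567.16226138,  214.10642351]), 'tcp_rot': array([-3.14058184e+00, -9.41886384e-05,  4.32825298e-01]), 'ft_force': array([ 0.40145374, -0.32676875,  0.22781625]), 'opening': 1.0017112100760353}
```

View pics/scene0.png

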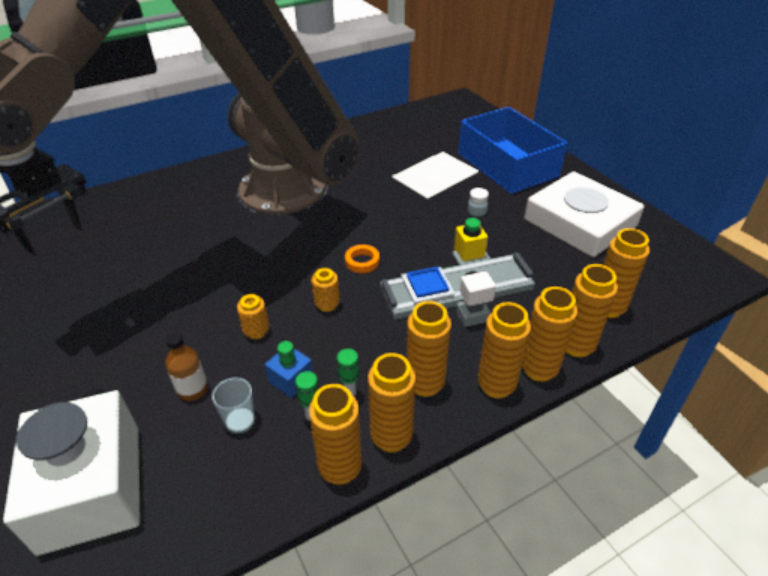

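View pics/top0.png

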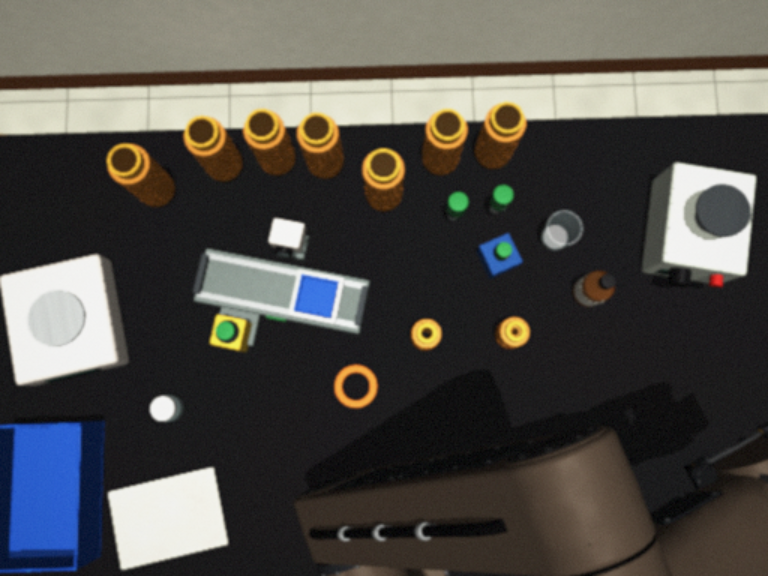

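```bash
cat > m.py <<'E'
from h import *
def blobs(c,name,lo,hi,z,amin=40):
    hsv=cv2.cvtColor(c['image'],cv2.COLOR_BGR2HSV); m=cv2.inRange(hsv,lo,hi)
    n,l,s,ce=cv2.connectedComponentsWithStats(m); P=cloud(c)
    for i in range(1,n):
        if s[i,4]<amin: continue
        cnt=max(cv2.findContours((l==i).astype(np.uint8),0,2)[0],key=cv2.contourArea); (u,v),r=cv2.minEnclosingCircle(cnt)
        pz=P[l==i]
        print(name,'px',ce[i].round(1),'area',s[i,4],'ray',ray(c,*ce[i],z)[:2].round(1),'circ',ray(c,u,v,z)[:2].round(1),'r',round(r,1),'cloud med',np.median(pz,0).round(0),'z90',np.percentile(pz[:,2],90).round(0),'rect',np.round(cv2.minAreaRect(cnt)[2],1))
E
python3 - <<'E'
from m import *
c=cam('top')
blobs(c,'green',(40,80,40),(80,255,255),100)
blobs(c,'blue',(100,120,60),(125,255,255),39,100)
blobs(c,'gold',(8,100,90),(32,255,255),96,100)
P=cloud(c)
for n,z,(x0,y0),(w) in [('spoolA',90,(427/1.5,333/1.5),18),('spoolB',90,(514/1.5,331/1.5),18),('gauge',95,(504/1.5,250/1.5),14),('jog',97,(226/1.5,331/1.5),16)]:
    a=P[int(y0)-w:int(y0)+w,int(x0)-w:int(x0)+w].reshape(-1,3); a=a[(a[:,2]>z)]
    print(n,len(a),(a.min(0)+a.max(0))/2,a.mean(0),np.ptp(a,0))
for n,(x0,y0) in (('A',(285,222)),('B',(343,221))): print(n,P[y0-4:y0+5,x0-4:x0+5,2].round(0).astype(int).tolist())
E
```

```text
green px [334.6 130.6] area 213 ray [ 760.1 -249.7] circ [ 759.7 -247.4] r 9.3 cloud med [ 757. -249.  115.] z90 119.0 rect 90.0
green px [304.9 135. ] area 210 ray [ 749.3 -162.5] circ [ 747.9 -164.3] r 8.9 cloud med [ 746. -162.  115.] z90 120.0 rect 90.0
green px [335.1 166.7] area 92 ray [ 652.8 -245.5] circ [ 651.9 -246.6] r 5.6 cloud med [ 654. -246.  100.] z90 104.0 rect 45.0
green px [150.1 220.3] area 141 ray [513.6 287.2] circ [513.4 287. ] r 6.7 cloud med [514. 286. 103.] z90 107.0 rect 45.0
blue px [332.9 169.5] area 439 ray [ 656.6 -248.7] circ [ 659.7 -250.7] r 15.5 cloud med [ 651. -244.   56.] z90 60.0 rect 65.2
blue px [210.4 197.1] area 589 ray [583.9 121.2] circ [583.7 120.7] r 16.2 cloud med [584. 121.  41.] z90 48.0 rect 11.3
blue px [ 29.6 328.6] area 4575 ray [218. 646.] circ [211.5 654.5] r 56.6 cloud med [216. 658.   7.] z90 106.0 rect 90.0
gold px [336.3  83.5] area 455 ray [ 905. -263.] circ [ 907.3 -265.1] r 15.0 cloud med [ 864. -244.  185.] z90 204.0 rect 26.6
gold px [176.2  87.9] area 453 ray [905.7 212. ] circ [909.7 213.2] r 14.8 cloud med [866. 194.
[... 1810 characters left out ...]
413317]
A [[97, 102, 86, 73, 81, 88, 98, 98, 98], [97, 70, 47, 54, 52, 66, 86, 97, 100], [63, 21, 13, 17, 22, 44, 65, 88, 100], [4, 3, 8, -3, -1, 22, 48, 81, 96], [6, 3, 2, 0, 2, 4, 31, 78, 95], [100, -2, 0, -2, 4, -3, 26, 95, 97], [96, -3, 6, 2, 4, 1, 26, 103, 98], [98, 102, 97, 0, 5, 90, 102, 99, 96], [104, 97, 97, 104, 96, 100, 99, 98, 99]]
B [[97, 91, 103, 85, 85, 82, 85, 91, 97], [94, 96, 86, 82, 89, 83, 89, 81, 93], [96, 96, 89, 49, 60, 74, 75, 93, 90], [97, 101, 33, 40, 46, 60, 75, 85, 86], [102, 100, 11, 26, 45, 54, 71, 83, 80], [96, 100, 84, 27, 38, 56, 84, 81, 89], [90, 97, 96, 80, 83, 82, 86, 87, 93], [98, 96, 101, 97, 100, 95, 95, 103, 97], [94, 104, 99, 101, 93, 94, 99, 96, 99]]
```

The two views show spools A (284,222) and B (342,221) in unscaled top pixels. The job gauge sits in its blue stand at (335,167), the nest is at (210,197), and the jog button is at (150,220). Range data suggests A's bore is open and B's is narrowed; I'll check this with the gauge.

```bash
python3 -m pendant '[[[1,0.06,-0.016,0,0.14],[1,0.12,-0.032,0,0.28],[1,0.18,-0.047,0,0.433],[1,0.22,-0.06,0,0.433],[1,0.27,-0.07,0,0.433],[1,0.32,-0.083,0,0.433],[1,0.37,-0.096,0,0.433],[1,0.41,-0.107,0,0.433]]]'
```

```text
t: 0.95
eef_pos: [570.5, -313.6, 214.5]
tcp_rot: [-3.142, 0.0, -0.0]
ft_force: [0.1, -1.2, 0.5]
opening: 1.001
```

Run:
```python
from m import *
c=cam('top');blobs(c,'green',(40,80,40),(80,255,255),100)
for z in(77,):
  d=cam('scene'); blobs(d,'sc green',(40,80,40),(80,255,255),78); blobs(d,'sc blue',(100,120,60),(125,255,255),45,200)
cv2.imwrite('pics/s1.png',cv2.resize(d['image'][120:380,60:320],None,fx=2.3,fy=2.3,interpolation=2))
P=cloud(d)
def box(n,x,y,z0,z1,w):
  a=P.reshape(-1,3); a=a[(abs(a[:,0]-x)<w)&(abs(a[:,1]-y)<w)&(a[:,2]>z0)&(a[:,2]<z1)]
  print(n,len(a),a.mean(0).round(1),a.min(0).round(0),a.max(0).round(0))
box('spA top',498,-92,93,102,35);box('spB top',495,-258,93,102,35);box('handle',653,-246,65,96,25);box('handle top',653,-246,97,106,25)
print(env.state()['eef_pos'],env.state()['tcp_rot'])
```

```text
green px [334.5 130.5] area 218 ray [ 760.3 -249.5] circ [ 759.7 -247.4] r 9.3 cloud med [ 757. -249.  114.] z90 120.0 rect 90.0
green px [304.8 135. ] area 207 ray [ 749.4 -162.4] circ [ 748.  -161.4] r 8.9 cloud med [ 746. -162.  114.] z90 119.0 rect 90.0
green px [335.1 166.8] area 93 ray [ 652.6 -245.4] circ [ 651.9 -245.2] r 5.8 cloud med [ 654. -245.   99.] z90 104.0 rect 90.0
green px [150.1 220.3] area 141 ray [513.6 287.2] circ [513.4 287. ] r 6.7 cloud med [514. 287. 103.] z90 107.0 rect 45.0
sc green px [104.5   4.5] area 229 ray [-1552.7    38.6] circ [-1582.9    50.4] r 13.2 cloud med [-586. -121.  358.] z90 361.0 rect 80.0
sc green px [183.    2.7] area 67 ray [-1305.8   509.5] circ [-1289.7   503.4] r 6.2 cloud med [-425.  200.  357.] z90 462.0 rect 80.5
sc green px [56.9 26. ] area 878 ray [-1301.4  -308.7] circ [-1278.4  -303.3] r 59.7 cloud med [-429. -356.  356.] z90 359.0 rect 79.7
sc green px [ 3.8 22.1] area 92 ray [-1546.9  -585.6] circ [-1547.6  -584.3] r 6.4 cloud med [-582. -539.  358.] z90 360.0 rect 0.0
sc green px [314.7 149.2] area 93 ray [495.1 304.2] c
[... 1076 characters left out ...]
4.8 cloud med [580. 121.  41.] z90 48.0 rect 77.5
sc blue px [452.7 256.9] area 1555 ray [1065.5  370.5] circ [1072.6  385.6] r 55.9 cloud med [ 907.  769. -390.] z90 -187.0 rect 28.9
sc blue px [190.9 247.8] area 508 ray [ 668.8 -257.3] circ [ 668.4 -253.2] r 16.9 cloud med [ 670. -264.   53.] z90 57.0 rect 36.3
spA top 62 [500.4 -91.6  96.6] [ 479. -111.   93.] [520. -72. 100.]
spB top 75 [ 498.7 -261.4   96.6] [ 476. -280.   93.] [ 516. -241.  101.]
handle 78 [ 665.1 -249.2   80.4] [ 650. -262.   65.] [ 671. -232.   95.]
handle top 71 [ 655.8 -246.9  100.4] [ 641. -261.   97.] [ 669. -232.  104.]
[ 572.71265596 -311.05931357  214.11139807] [-3.14089455e+00 -4.32516113e-04  4.80887085e-03]
```

```bash
python3 -m pendant '[[[1,0.03,-0.025,0,0],[1,0.065,-0.052,0.0,0],[1,0.065,-0.052,0.03,0],[1,0.065,-0.052,0.06,0],[1,0.065,-0.052,0.09,0],[1,0.065,-0.052,0.09,0],[1,0.065,-0.052,0.09,0],[1,0.065,-0.052,0.09,0]]]'
python3 - <<'E'
from h import *
c=cam('scene'); s=env.state(); print(s['eef_pos'],s['tcp_rot'])
cv2.imwrite('pics/s2.png',cv2.resize(c['image'][150:340,100:300],None,fx=3,fy=3,interpolation=2))
E
```

```text
t: 1.85
eef_pos: [634.7, -263.8, 126.5]
tcp_rot: [3.14, -0.002, -0.001]
ft_force: [0.2, 0.6, 1.3]
opening: 0.996
[ 634.74236084 -263.76406014  126.57888363] [ 3.14022353e+00 -2.41203170e-03 -4.50133819e-04]
```

View pics/s2.png

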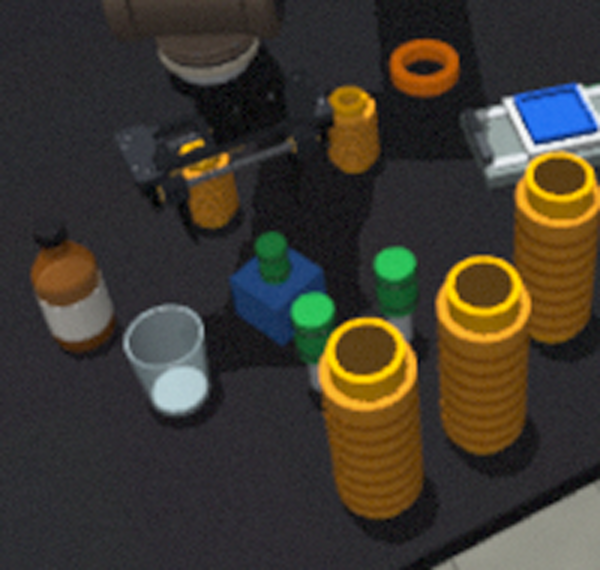

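Run:
```python
from h import *
c=cam('scene')
for p in [(635,-264,126.5),(635,-216,126.5),(635,-312,126.5),(654.5,-246,100),(654.5,-246,55)]:
    u,v=proj(c,p); print(p,(u-100)*3,(v-150)*3)
print(env.state()['eef_pos'])
```

```text
(635, -264, 126.5) 241.72466960002498 216.33735809636133
(635, -216, 126.5) 288.98190705075183 197.8214376950787
(635, -312, 126.5) 193.00225577472753 235.42735118129738
(654.5, -246, 100) 270.9595092085082 241.54904007511465
(654.5, -246, 55) 276.5350727251239 272.3378748886921
[ 634.68259745 -263.61288544  126.42940425]
```

```bash
python3 -m pendant '[[[1,0.01,-0.009,0,0],[1,0.02,-0.018,0.0,0],[1,0.02,-0.018,0.0,0],[1,0.02,-0.018,0.02,0],[1,0.02,-0.018,0.04,0],[1,0.02,-0.018,0.058,0],[1,0.02,-0.018,0.058,0],[1,0.02,-0.018,0.058,0]]]'
```

```text
t: 2.75
eef_pos: [654.4, -245.0, 66.9]
tcp_rot: [3.142, 0.0, 0.0]
ft_force: [0.7, -0.3, 0.5]
opening: 0.999
```

```bash
python3 -m pendant '[[[0.2,0,0,0,0],[0.1,0,0,0,0],[0.1,0,0,0,0],[0.1,0,0,0,0],[0.1,0,0,0,0],[0.1,0,0,0,0],[0.1,0,0,0,0],[0.1,0,0,0,0]]]'
```

```text
t: 3.55
eef_pos: [654.2, -245.2, 66.6]
tcp_rot: [3.142, 0.0, -0.0]
ft_force: [1.0, -0.4, 0.7]
opening: 0.384
```

```bash
python3 -m pendant '[[[0,0,0,0,0],[0,0,0,0,0],[0,0,0,0,0],[0,0,0,-0.02,0],[0,0,0,-0.05,0],[0,0,0,-0.08,0],[0,0,0,-0.11,0],[0,0,0,-0.11,0]]]'
```

```text
t: 4.35
eef_pos: [655.5, -245.7, 181.0]
tcp_rot: [3.139, -0.006, -0.0]
ft_force: [-0.8, -0.2, -0.7]
opening: 0.31
```

```bash
python3 -m pendant '[[[0,-0.03,-0.03,0,0],[0,-0.06,-0.06,0,0],[0,-0.09,-0.09,0,0],[0,-0.12,-0.12,0,0],[0,-0.145,-0.144,0,0],[0,-0.155,-0.154,0,0],[0,-0.155,-0.154,0,0],[0,-0.155,-0.154,0,0]]]'
python3 - <<'E'
from m import *
c=cam('scene'); s=env.state(); print(s['eef_pos'],s['tcp_rot'])
x0,y0=150,140
cv2.imwrite('pics/s3.png',cv2.resize(c['image'][y0:y0+110,x0:x0+130],None,fx=5,fy=5,interpolation=2))
e=s['eef_pos']
for n,p in [('tip',(e[0],e[1],e[2]-56.6)),('hbot',(e[0],e[1],e[2]-11.6)),('mouth',(499,-92,96))]:
    u,v=proj(c,p); print(n,((u-x0)*5,(v-y0)*5))
E
```

```text
t: 5.15
eef_pos: [500.1, -91.6, 176.5]
tcp_rot: [3.141, -0.001, -0.0]
ft_force: [0.5, 0.6, -1.0]
opening: 0.309
[500.26028492 -91.90268073 176.44030517] [ 3.14130938e+00 -5.77649309e-04 -5.71376173e-04]
tip (np.float64(328.6537058360575), np.float64(184.41239008247848))
hbot (np.float64(323.12777349161536), np.float64(129.75997410574195))
mouth (np.float64(330.5074083937485), np.float64(211.23998632019124))
```

View pics/s3.png

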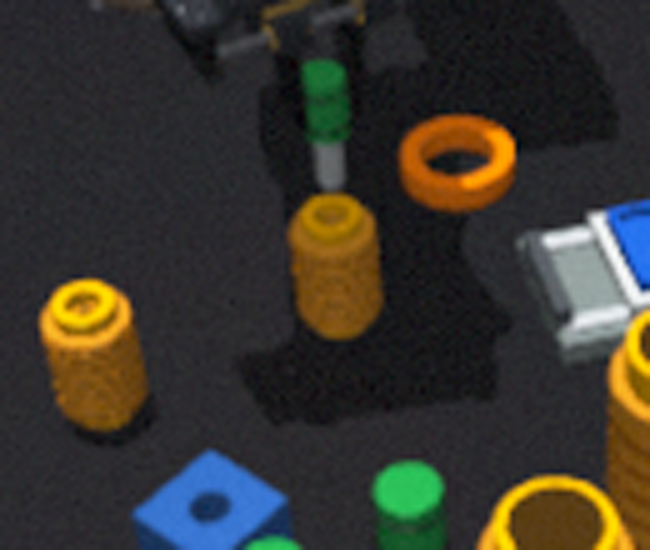

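Gauge tip is at (330,188), spool A's mouth at (332,212), and the stand hole at (209,506). The alignment matches the prediction.

```bash
python3 -m pendant '[[[0,-0.001,0,0.01,0],[0,-0.001,0,0.02,0],[0,-0.001,0,0.025,0],[0,-0.001,0,0.03,0],[0,-0.001,0,0.035,0],[0,-0.001,0,0.04,0],[0,-0.001,0,0.04,0],[0,-0.001,0,0.04,0]]]'
python3 - <<'E'
from h import *
c=cam('scene');print(env.state()['ft_force'],ray(c,150+209/5,140+506/5,55), [ray(c,150+u/5,140+v/5,55)for u,v in((212,450),(290,500),(135,512))])
E
```

```text
t: 6.0
eef_pos: [498.2, -91.1, 136.6]
tcp_rot: [3.142, 0.0, -0.0]
ft_force: [0.5, -0.9, -0.7]
opening: 0.307
[ 0.05851647 -0.61151702 -1.09960309] [ 655.42710923 -247.57885861   55.        ] [array([ 615.91317102, -229.13698227,   55.        ]), array([ 674.82348513, -204.59423023,   55.        ]), array([ 638.14845809, -286.82680326,   55.        ])]
```

```bash
python3 -m pendant '[[[0,0,0,0.006,0],[0,0,0,0.012,0],[0,0,0,0.018,0],[0,0,0,0.023,0],[0,0,0,0.023,0],[0,0,0,0.023,0],[0,0,0,0.023,0],[0,0,0,0.023,0]]]'
python3 - <<'E'
from h import *
c=cam('scene');print(env.state()['ft_force'],env.state()['eef_pos'])
cv2.imwrite('pics/s4.png',cv2.resize(c['image'][140:250,150:280],None,fx=4,fy=4,interpolation=2))
E
```

```text
t: 6.85
eef_pos: [498.2, -91.1, 113.8]
tcp_rot: [3.141, -0.0, -0.0]
ft_force: [-0.1, -0.4, -2.0]
opening: 0.31
[-0.24819865 -0.41882903 -1.44016828] [498.27223832 -91.12801913 113.79006283]
```

View pics/s4.png

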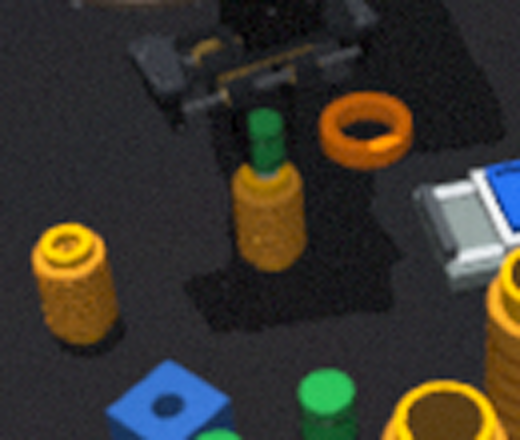

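The gauge is about 39 mm deep in spool A (handle just above the mouth at (266,170)), with almost no force. A is the good spool, so the gauge goes back.

```bash
python3 -m pendant '[[[0,0,0,-0.01,0],[0,0,0,-0.03,0],[0,0,0,-0.05,0],[0,0,0,-0.063,0],[0,0.03,0.03,-0.063,0],[0,0.06,0.06,-0.063,0],[0,0.09,0.09,-0.063,0],[0,0.12,0.12,-0.063,0]]]'
python3 -m pendant '[[[0,0.02,0.02,0,0],[0,0.037,0.035,0,0],[0,0.037,0.035,0,0],[0,0.037,0.035,0,0],[0,0.037,0.035,0.03,0],[0,0.037,0.035,0.04,0],[0,0.037,0.035,0.04,0],[0,0.037,0.035,0.04,0]]]'
python3 - <<'E'
from h import *
c=cam('scene'); s=env.state(); print(s['eef_pos'],s['ft_force'])
x0,y0=150,190;e=s['eef_pos']
cv2.imwrite('pics/s5.png',cv2.resize(c['image'][y0:y0+90,x0:x0+90],None,fx=6,fy=6,interpolation=2))
for n,p in [('tip',(e[0],e[1],e[2]-56.6)),('mouth',(655,-247,55))]:
    u,v=proj(c,p); print(n,((u-x0)*6,(v-y0)*6))
E
```

```text
t: 7.7
eef_pos: [619.3, -212.3, 177.8]
tcp_rot: [3.141, -0.001, -0.0]
ft_force: [1.6, 0.7, -1.0]
opening: 0.312
t: 8.5
eef_pos: [655.3, -245.9, 137.6]
tcp_rot: [3.141, -0.001, 0.0]
ft_force: [-0.3, 0.3, -0.9]
opening: 0.312
[ 655.51148453 -246.08807941  137.92663581] [ 0.24876672  0.29021311 -1.31645916]
tip (np.float64(247.26432266601705), np.float64(270.5191176715888))
mouth (np.float64(251.56338514317417), np.float64(306.15374094736273))
```

View pics/s5.png

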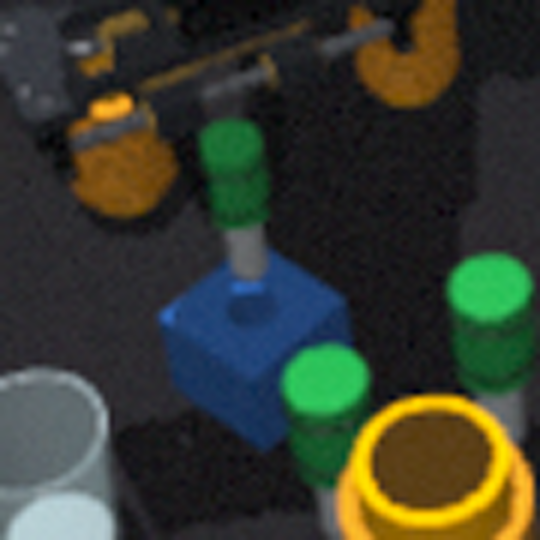

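Tip at (248,275) is right over the hole at (251,303), so I'll lower it.

```bash
python3 -m pendant '[[[0,0,0,0.01,0],[0,0,0,0.02,0],[0,0,0,0.025,0],[0,0,0,0.03,0],[0,0,0,0.035,0],[0,0,0,0.04,0],[0,0,0,0.045,0],[0,0,0,0.045,0]]]'
```

```text
t: 9.35
eef_pos: [654.9, -246.0, 90.8]
tcp_rot: [-3.141, 0.001, -0.0]
ft_force: [0.1, -0.0, -1.3]
opening: 0.31
```

```bash
python3 -m pendant '[[[0,0,0,0.005,0],[0,0,0,0.01,0],[0,0,0,0.015,0],[0,0,0,0.02,0],[0,0,0,0.024,0],[0,0,0,0.025,0],[0,0,0,0.025,0],[0,0,0,0.025,0]]]'
```

```text
t: 10.15
eef_pos: [655.2, -246.2, 66.7]
tcp_rot: [3.141, -0.0, -0.0]
ft_force: [-1.1, -0.2, -0.1]
opening: 0.313
```

```bash
python3 -m pendant '[[[0.6,0,0,0,0],[0.9,0,0,0,0],[1,0,0,0,0],[1,0,0,0,0],[1,0,0,0,0],[1,0,0,0,0],[1,0,0,0,0],[1,0,0,-0.005,0]]]'
python3 -m pendant '[[[1,0,0,-0.03,0],[1,0,0,-0.06,0],[1,0,0,-0.09,0],[1,0,0,-0.11,0],[1,-0.03,-0.03,-0.11,0],[1,-0.07,-0.07,-0.11,0],[1,-0.11,-0.11,-0.11,0],[1,-0.13,-0.13,-0.11,0]]]'
python3 - <<'E'
from m import *
c=cam('scene');blobs(c,'g',(40,80,40),(80,255,255),78)
E
```

```text
t: 10.95
eef_pos: [654.9, -246.0, 71.2]
tcp_rot: [-3.141, 0.001, -0.0]
ft_force: [-0.0, -0.5, -0.3]
opening: 0.931
t: 11.75
eef_pos: [523.2, -114.6, 182.1]
tcp_rot: [3.142, -0.0, -0.0]
ft_force: [0.5, -0.8, -0.1]
opening: 1.003
g px [108.8   4.2] area 298 ray [-1544.     65.9] circ [-1551.9    79.1] r 18.6 cloud med [-584. -104.  357.] z90 360.0 rect 80.5
g px [79.1 21.8] area 1189 ray [-1303.3  -177.7] circ [-1285.5  -154.8] r 85.2 cloud med [-430. -275.  356.] z90 359.0 rect 79.8
g px [ 3.8 22.1] area 92 ray [-1546.9  -585.6] circ [-1547.6  -584.3] r 6.4 cloud med [-583. -539.  358.] z90 360.0 rect 0.0
g px [314.6 149.3] area 92 ray [495.2 303.9] circ [494.2 305.2] r 5.6 cloud med [516. 286. 100.] z90 105.0 rect 90.0
g px [191.2 234.6] area 160 ray [ 650.8 -244.7] circ [ 652.8 -246.1] r 8.8 cloud med [ 663. -247.   94.] z90 102.0 rect 90.0
g px [231.6 243.2] area 310 ray [ 737.5 -157.9] circ [ 737.6 -159.7] r 11.9 cloud med [ 756. -164.  105.] z90 118.0 rect 84.3
g px [203.8 257.6] area 271 ray [ 744.9 -246.5] circ [ 747.9 -248. ] r 11.8 cloud med [ 767. -253.  114.] z90 118.0 rect 90.0
```

```bash
python3 -m pendant '[[[1,-0.012,-0.011,0,0],[1,-0.0245,-0.0225,0.02,0],[1,-0.0245,-0.0225,0.05,0],[1,-0.0245,-0.0225,0.08,0],[1,-0.0245,-0.0225,0.11,0],[1,-0.0245,-0.0225,0.135,0],[1,-0.0245,-0.0225,0.145,0],[1,-0.0245,-0.0225,0.145,0]]]'
python3 -m pendant '[[[0.6,0,0,0,0],[0.5,0,0,0,0],[0.4,0,0,0,0],[0.3,0,0,0,0],[0.2,0,0,0,0],[0.2,0,0,0,0],[0.2,0,0,0,0],[0.2,0,0,0,0]]]'
```

```text
t: 12.6
eef_pos: [500.5, -93.6, 36.0]
tcp_rot: [-3.141, 0.002, -0.0]
ft_force: [0.2, -0.7, 0.1]
opening: 0.996
t: 13.4
eef_pos: [500.8, -93.7, 36.9]
tcp_rot: [3.141, -0.0, -0.0]
ft_force: [-1.9, 0.1, 5.9]
opening: 0.578
```

```bash
python3 -m pendant '[[[0,0,0,0,0],[0,0,0,0,0],[0,0,0,-0.015,0],[0,0,0,-0.04,0],[0,0,0,-0.065,0],[0,0,0,-0.09,0],[0,0.008,-0.02,-0.09,0],[0,0.016,-0.04,-0.09,0]]]'
python3 -m pendant '[[[0,0.012,-0.03,0,0],[0,0.024,-0.06,0,0],[0,0.036,-0.09,0,0],[0,0.05,-0.125,0,0],[0,0.06,-0.155,0,0],[0,0.067,-0.174,0,0],[0,0.067,-0.174,0,0],[0,0.067,-0.174,0,0]]]'
python3 - <<'E'
from h import *
c=cam('scene'); s=env.state(); print(s['eef_pos'],s['ft_force'])
x0,y0=200,110;e=s['eef_pos']
cv2.imwrite('pics/s6.png',cv2.resize(c['image'][y0:y0+120,x0:x0+150],None,fx=4,fy=4,interpolation=2))
for n,p in [('foot',(e[0],e[1],e[2]-37)),('nest',(584,121,39))]:
    u,v=proj(c,p); print(n,((u-x0)*4,(v-y0)*4))
E
```

```text
t: 14.2
eef_pos: [516.9, -53.5, 127.2]
tcp_rot: [3.141, -0.001, -0.001]
ft_force: [0.4, 0.1, -2.1]
opening: 0.578
t: 15.0
eef_pos: [583.3, 120.4, 126.0]
tcp_rot: [3.141, 0.001, 0.001]
ft_force: [0.5, -0.2, -2.4]
opening: 0.579
[583.30037463 119.89690814 126.18259659] [-0.3428045  -0.25178239 -3.3171917 ]
foot (np.float64(340.734279678112), np.float64(268.64488766978434))
nest (np.float64(339.71782108330194), np.float64(313.5428246144337))
```

View pics/s6.png

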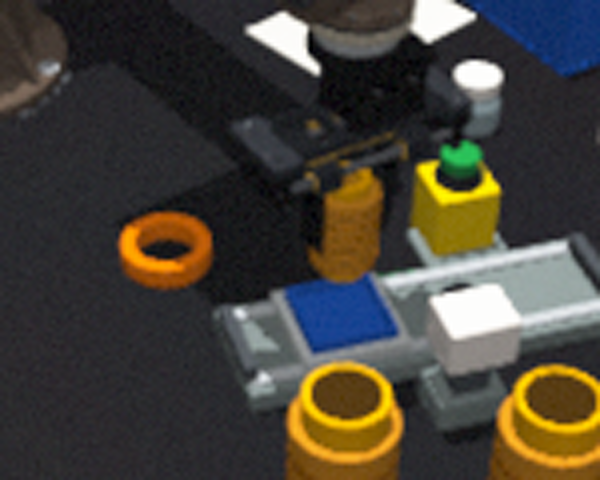

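Spool foot at about (342,280) hangs squarely over the nest, which is centred at (340,313). I'll lower it.

```bash
python3 -m pendant '[[[0,0,-0.001,0.01,0],[0,0,-0.001,0.02,0],[0,0,-0.001,0.03,0],[0,0,-0.001,0.037,0],[0,0,-0.001,0.042,0],[0,0,-0.001,0.046,0],[0,0,-0.001,0.0485,0],[0,0,-0.001,0.0485,0]]]'
```

```text
t: 15.85
eef_pos: [583.7, 121.4, 77.9]
tcp_rot: [3.141, 0.0, -0.0]
ft_force: [-0.0, -0.0, -2.2]
opening: 0.581
```

```bash
python3 -m pendant '[[[0,0,0,0.0005,0],[0,0,0,0.001,0],[0,0,0,0.0015,0],[0,0,0,0.0015,0],[0,0,0,0.0015,0],[0,0,0,0.0015,0],[0,0,0,0.0015,0],[0,0,0,0.0015,0]]]'
```

```text
t: 16.65
eef_pos: [583.8, 121.3, 76.6]
tcp_rot: [3.142, -0.0, -0.0]
ft_force: [0.1, -0.6, -2.0]
opening: 0.576
```

```bash
python3 -m pendant '[[[0,0,0,0.0005,0],[0,0,0,0.001,0],[0,0,0,0.0015,0],[0,0,0,0.0015,0],[0,0,0,0.0015,0],[0,0,0,0.0015,0],[0,0,0,0.0015,0],[0,0,0,0.0015,0]]]'
```

```text
t: 17.45
eef_pos: [583.9, 121.4, 75.8]
tcp_rot: [-3.142, -0.001, -0.0]
ft_force: [-3.4, 0.5, 5.9]
opening: 0.578
```

```bash
python3 -m pendant '[[[0.7,0,0,0,0],[0.8,0,0,0,0],[0.9,0,0,0,0],[1,0,0,0,0],[1,0,0,0,0],[1,0,0,0,0],[1,0,0,0,0],[1,0,0,-0.002,0]]]'
python3 -m pendant '[[[1,0,0,-0.015,0],[1,0,0,-0.035,0],[1,0,0,-0.06,0],[1,0,0,-0.09,0],[1,0,0,-0.11,0],[1,0,0,-0.11,0],[0.5,0,-0.03,-0.11,0],[0,0,-0.06,-0.11,0]]]'
python3 - <<'E'
from m import *
c=cam('scene'); s=env.state(); print(s['eef_pos'],s['ft_force'])
P=cloud(c).reshape(-1,3)
a=P[(abs(P[:,0]-584)<35)&(abs(P[:,1]-121)<35)&(P[:,2]>131)&(P[:,2]<141)];print(len(a),a.mean(0),np.ptp(a,0))
cv2.imwrite('pics/s7.png',cv2.resize(c['image'][90:230,200:380],None,fx=4,fy=4,interpolation=2))
d=cam('top');blobs(d,'g',(40,80,40),(80,255,255),102)
E
```

```text
t: 18.25
eef_pos: [583.7, 121.3, 77.0]
tcp_rot: [3.141, 0.0, -0.0]
ft_force: [-0.0, -0.3, 0.0]
opening: 0.998
t: 19.05
eef_pos: [583.6, 181.4, 186.5]
tcp_rot: [3.141, 0.001, -0.002]
ft_force: [0.5, -0.8, -0.9]
opening: 0.888
[583.25751419 185.46054962 186.33431684] [-1.41453121  1.70572791 -0.96698448]
66 [582.4976236  122.5655132  135.06802605] [41.88429956 37.35292814  9.34171994]
g px [334.4 130.6] area 220 ray [ 759.4 -248.8] circ [ 759.1 -247.1] r 9.3 cloud med [ 757. -248.  115.] z90 120.0 rect 9.5
g px [304.7 135.3] area 218 ray [ 747.9 -161.8] circ [ 747.4 -161.2] r 8.9 cloud med [ 745. -161.  115.] z90 120.0 rect 90.0
g px [334.2 166.6] area 92 ray [ 652.9 -242.5] circ [ 653.1 -242.1] r 5.6 cloud med [ 654. -243.   99.] z90 103.0 rect 45.0
```

View pics/s7.png

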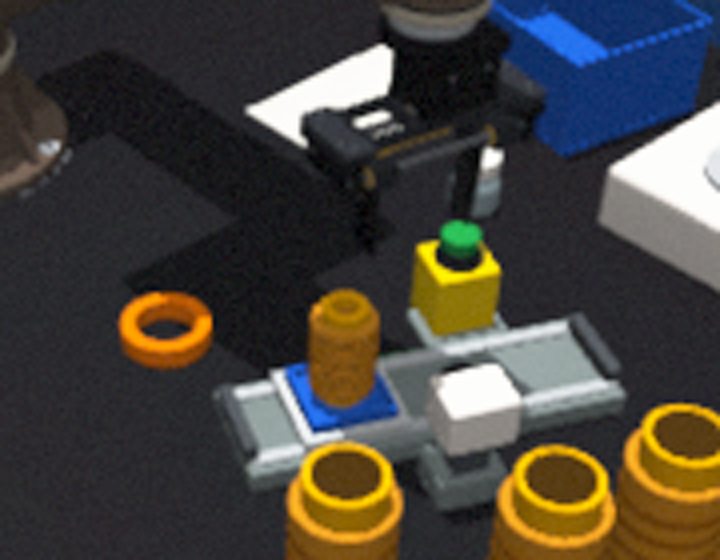

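The spool stands upright in the nest, with its top at (345,305) and z = 135 mm as expected. Next is the jog button at (461,235).

```bash
python3 -m pendant '[[[0,-0.02,-0.03,0,0],[0,-0.045,-0.065,0,0],[0,-0.07,-0.103,0,0],[0,-0.07,-0.103,0.02,0],[0,-0.07,-0.103,0.04,0],[0,-0.07,-0.103,0.06,0],[0,-0.07,-0.103,0.07,0],[0,-0.07,-0.103,0.07,0]]]'
```

```text
t: 19.95
eef_pos: [513.3, 283.7, 115.6]
tcp_rot: [3.14, 0.003, -0.001]
ft_force: [-0.0, 0.4, 1.0]
opening: 0.136
```

```bash
python3 -m pendant '[[[0,0,-0.003,0,0],[0,0,-0.003,0.005,0],[0,0,-0.003,0.01,0],[0,0,-0.003,0.011,0],[0,0,-0.003,0.011,0],[0,0,-0.003,0.011,0],[0,0,-0.003,0.011,0],[0,0,-0.003,0.011,0]]]'
```

```text
t: 20.75
eef_pos: [513.9, 287.4, 106.2]
tcp_rot: [-3.142, -0.0, -0.0]
ft_force: [-0.6, -1.0, -0.3]
opening: 0.003
```

```bash
python3 -m pendant '[[[0,0,0,0.0135,0],[0,0,0,0.0135,0],[0,0,0,0.0135,0],[0,0,0,0.0135,0],[0,0,0,0.0135,0],[0,0,0,0.0135,0],[0,0,0,0.0135,0],[0,0,0,0.0135,0]]]'
```

```text
t: 21.55
eef_pos: [514.7, 287.8, 94.1]
tcp_rot: [-3.14, -0.003, -0.0]
ft_force: [-2.9, -0.9, 22.5]
opening: 0.001
```

```bash
python3 -m pendant '[[[0,0,0,0,0],[0,0,0,0,0],[0,0,0,0,0],[0,0,0,0,0],[0,0,0,0,0],[0,0,0,0,0],[0,0,0,0,0],[0,0,0,0,0]]]'; python3 -m pendant '[[[0,0,0,0,0],[0,0,0,0,0],[0,0,0,0,0],[0,0,0,0,0],[0,0,0,0,0],[0,0,0,0,0],[0,0,0,0,0],[0,0,0,0,0]]]'; python3 -m pendant '[[[0,0,0,0,0],[0,0,0,0,0],[0,0,0,0,0],[0,0,0,0,0],[0,0,0,0,0],[0,0,0,0,0],[0,0,0,0,0],[0,0,0,-0.05,0]]]'
python3 -m pendant '[[[0,0,0,-0.03,0],[0,0,0,-0.06,0],[0,-0.03,0,-0.06,0],[0,-0.06,0,-0.06,0],[0,-0.08,0,-0.06,0],[0,-0.08,0,-0.06,0],[0,-0.08,0,-0.06,0],[0,-0.08,0,-0.06,0]]]'
python3 - <<'E'
from m import *
c=cam('scene'); s=env.state(); print(s['t'],s['eef_pos'],s['ft_force'])
P=cloud(c).reshape(-1,3)
a=P[(abs(P[:,0]-598)<60)&(abs(P[:,1]-190)<80)&(P[:,2]>131)&(P[:,2]<141)];print(len(a),a.mean(0),np.ptp(a,0))
cv2.imwrite('pics/s8.png',cv2.resize(c['image'][100:340,120:400],None,fx=2.5,fy=2.5,interpolation=2))
d=cam('top');blobs(d,'g',(40,80,40),(80,255,255),102)
cv2.imwrite('pics/t8.png',cv2.resize(d['image'],None,fx=1.5,fy=1.5))
E
```

```text
t: 22.35
eef_pos: [514.7, 287.8, 94.0]
tcp_rot: [-3.14, -0.003, -0.0]
ft_force: [-2.8, -1.4, 23.6]
opening: 0.003
t: 23.15
eef_pos: [514.7, 287.8, 94.1]
tcp_rot: [-3.14, -0.003, -0.0]
ft_force: [-2.9, -1.8, 22.8]
opening: -0.0
t: 23.95
eef_pos: [511.9, 286.5, 138.3]
tcp_rot: [3.138, 0.008, -0.0]
ft_force: [0.6, -0.3, 0.2]
opening: 0.01
t: 24.75
eef_pos: [434.8, 287.5, 202.2]
tcp_rot: [3.142, -0.0, -0.0]
ft_force: [0.5, 0.3, -0.0]
opening: 0.007
24.8 [434.71095587 287.39228406 202.21157632] [-0.95124777 -0.16126475 -0.38282054]
67 [600.84270966 200.10195015 134.91369739] [37.94644716 40.02153416  8.26492721]
g px [334.4 130.6] area 220 ray [ 759.6 -249. ] circ [ 759.1 -247.1] r 9.3 cloud med [ 757. -249.  114.] z90 119.0 rect 8.1
g px [304.7 135.3] area 219 ray [ 748.  -161.9] circ [ 747.4 -162.7] r 9.0 cloud med [ 745. -161.  114.] z90 120.0 rect 90.0
g px [334.1 166.5] area 94 ray [ 653.1 -242.4] circ [ 653.  -243.5] r 5.7 cloud med [ 654. -243.  100.] z90 105.0 rect 45.0
g px [150.2 220.4] area 133 ray [513.3 286.5] circ [513.2 286.2] r 6.5 cloud med [513. 286. 103.] z90 107.0 rect 90.0
```

View pics/s8.png

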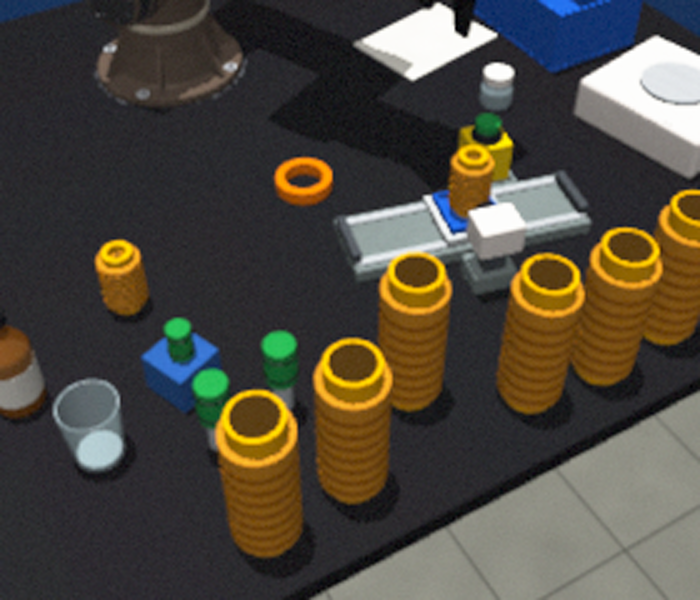

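View pics/t8.png

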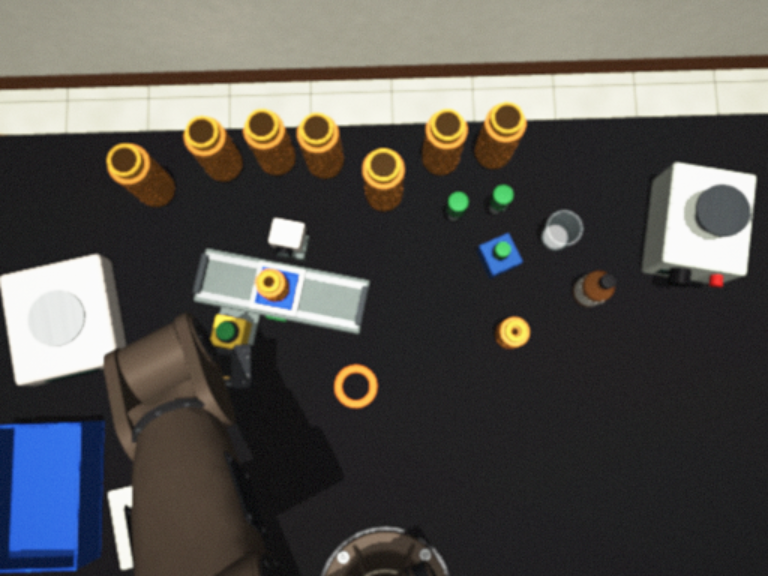

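The gauge is in its stand and spool B is where it was. The shuttle has moved 80 mm, and the good spool stands in front of the camera at top pixel (270,284). The arm is clear, so I'm handing in.

```bash
python3 -c "
from cell import env
print(env.job_done())"
```

```text
the job is handed in; nothing more can be done
None
```

The job is handed in at about 25 s of the 72 s allowed; no verdict was reported.

- **Good spool:** the gauge went about 39 mm into the spool nearer the shuttle with almost no force, well past the 12 mm where a crushed core would stop it. I did not gauge the other spool, but the camera's range readings suggested its bore was narrowed.
- **Gauge:** it is back in its blue stand. Its handle was at the original height and about 3 mm from where it started, which is within the slack of the hole.
- **Spool and shuttle:** I stood the good spool in the nest and let go. I then held the button right down for about 3 s in one press, at about 23 N on the gripper's fingertips.
- **Last checks:** the spool was upright in the nest, with its top at 135 mm as expected. The shuttle had moved about 80 mm against the nominal 75 mm, which is consistent with its 8 mm latch steps and running on after release. The button was back up, the crushed spool and bystanders looked undisturbed, and the arm was clear of everything.

No check failed. The 5 mm of extra shuttle travel was the only real difference from nominal.

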